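# Swap the hall shelf things back to their own places

### The arm

A 6-joint arm with a two-finger parallel gripper is mounted at the origin on the work surface. World frame = base frame: x ahead of the robot, y to its left, z up, the work surface at z = 0. Lengths are in m, angles in degrees, forces in N, time in s.
With the tool pointing down it reaches from about 0.4 to 0.825 m from the base axis. Payload 7 kg.
Tool frame: the origin (TCP) lies midway between the tips of the shut fingers; the grasp point (between the pads) lies r.grip_depth behind it (r.grip_depth is the distance from the TCP to the grasp point, in m); z points along the fingers, y is the line along which they close (so a half turn about z gives the same grasp; the last joint's range is limited). The gripper opens to 88 mm and grips with 3 to 60 N. Pads are 19 mm wide; open, the fingers measure 130 mm over their backs; the gripper's body (78 mm by 193 mm) begins 47 mm behind the grasp point.
Start: joints at [-54.769, 20.546, 0.682, 0, -70.136, -16.507], TCP at [0.217, -0.639, 0.227] pointing down, gripper open.
Joint ranges: [-176.03, 176.03], [-82.01, 121.73], [-58.28, 71.71], [-173.87, 95.51], [-174.79, -0.11], [-173.66, 173.66]. Speed limits (degrees/s): [136.94, 136.94, 172.46, 180, 180, 180].

### API

Orientations are given as [roll, pitch, yaw] about the fixed x, y, z axes, in that order (R = Rz(yaw) Ry(pitch) Rx(roll)).
In Python, from plant import r gives the robot as it stands.
- The arm moves only by the shell command python3 drive.py 'ROWS' [OPENING] [FORCE]. ROWS is a JSON list of rows, 1 to 12 of them, each of 6 numbers: dx, dy, dz in m, then a rotation vector rx, ry, rz in degrees; each row is the pose to reach, as a shift and turn from the pose commanded when the command began, along the tool's axes at that moment; what a row does not reach only later rows make up. A row lasts 1/12 s, in which the tool goes at most 0.0417 m and 7.16 degrees, less where a joint would pass 70% of its speed; a pose out of reach is approached as far as the arm can. OPENING is the finger opening in m, set as the command begins (- or left out keeps the last). The fingers move at their own pace and stop on an object; FORCE is the grip in N (left out, the last holds). Time passes only in rows, so rows that do not move let the fingers close. It prints the time, the measured TCP pose, the force, the opening and the grip force at its end.
- r.get_state(): the state, without advancing time (a new reading comes with each control period).
- r.capture(name): name is "scene" or "top" or "wrist"; returns a dict with "frame" (400x640x3 uint8, red, green, blue), "z_map" (400x640 float32, m along the optical axis (not along the pixel's ray), 0 where there is no reading), "fx", "fy", "cx", "cy" (pixels), "cam_to_world" (4x4, takes a point from camera to world coordinates). Camera axes: x right, y down, z forward; pixel columns grow to the right and rows downward; lengths in m; the calibration is good to about 2 mm. A picture is of the moment at which its call begins.
- r.close_job(): hands the job in; it is judged then, once.
The state is a dict: "time_s": time; "joints": joint angles; "qd": joint speeds; "joint_torque": joint torques, N m; "tcp_pos": TCP position; "eef_rot": TCP orientation; "contact_force": force on the tool from outside, world axes, zero at the start; "moment": the same for the moment, N m; "gripper_width": finger opening in m; "gripper_force": force on a finger pad.
Only numpy, scipy, OpenCV 4.12 (cv2) and the standard library are available. Lean on these libraries where they do the work, as an engineer would, in place of code of your own. Each camera call takes 0.05 s, during which the arm holds its last target. There are 200 camera calls.

### The job

The four things on the hall shelf have ended up in one another's places: swap them round, parking one on the empty six-sided tile to make room, until the flask stands centred on the round cork coaster, the snow brush lies centred along the long rubber mat, the stone paperweight is centred on the note block and the whistle lies centred on the square pine plate. Set each thing down gently and flat instead of dropping it, keep the flask upright, and do not push the brass padlock between them out of place.

Things in the scene. Friction and masses are not known exactly. Their poses are not given: they have to be found in the camera images.
- flask: Stainless steel flask standing upright, 160 mm tall: round body 60 mm in diameter up to 98 mm, narrowing to 116 mm, then a black twist cap 44 mm in diameter from 116 to 160 mm (fixed tight, a good grip from above). Origin at the centre of its underside, z up. About 0.3 kg.
- snow_brush: Yellow plastic snow brush lying on its side, 180 mm along its y, 22 mm high. Origin: mid-length, on the underside, z up. There the handle is 26 mm wide along x (grip here across x; clear from y -60 to +25 mm). Black bristles at y 28 to 88 mm stick out to x = +33 mm; at y -90 to -74 mm a scraper blade, 60 mm wide along x. Centre of mass within 15 mm of the origin. About 0.14 kg.
- stone: Grey stone paperweight, a block with well-rounded edges, 48 mm along its x, 62 mm along its y, 36 mm high. Origin at the centre of its underside, z up. About 0.28 kg.
- whistle: Orange plastic whistle lying on its flat side, 20 mm high, 52 mm along its y (-25 to +27 mm), 30 mm along x. Origin in the middle on the underside, z up. Round barrel 30 mm in diameter centred at y = -10 mm (grip there across x); the mouthpiece, from x = 0 to +15 mm, runs to y = +27 mm. About 20 g.
- cork_coaster: Round cork coaster, 100 mm in diameter: the flask's place. Fixed to the shelf, 4 mm thick; origin at the centre of its underside on the shelf, z up, turned up to 0.25 rad from the world axes.
- rubber_mat: Long black rubber mat, 70 mm along its x by 200 mm along its y: the snow brush's place. Fixed to the shelf, 4 mm thick; origin at the centre of its underside on the shelf, z up, turned up to 0.25 rad from the world axes.
- note_block: Oblong white block of note paper with a thin grey strip along one long edge, 90 mm along its x by 110 mm along its y: the paperweight's place. Fixed to the shelf, 4 mm thick; origin at the centre of its underside on the shelf, z up, turned up to 0.25 rad from the world axes.
- pine_plate: Small square pine plate, 74 mm by 74 mm: the whistle's place. Fixed to the shelf, 4 mm thick; origin at the centre of its underside on the shelf, z up, turned up to 0.25 rad from the world axes.
- hex_tile: Six-sided white ceramic tile, 104 mm across the flats: the free spot, empty at the start and empty again at the end. Fixed to the shelf, 4 mm thick; origin at the centre of its underside on the shelf, z up, turned up to 0.25 rad from the world axes.
- padlock: Bystander in the middle of the shelf: brass padlock with steel shackle lying flat, 57 mm along x by 34 mm, 16 mm high. Origin at its underside. Loose; leave it alone.

How it is judged (in metres and radians):
On the way:
1. one of the four things has been set down on the six-sided tile and let go (((horizontal distance between flask and hex_tile below 0.035 m and height (world z) of flask below 0.012 m and contact force between the fingers and flask below 0.1 N) or (horizontal distance between snow_brush and hex_tile below 0.035 m and height (world z) of snow_brush below 0.012 m and contact force between the fingers and snow_brush below 0.1 N) or (horizontal distance between stone and hex_tile below 0.035 m and height (world z) of stone below 0.012 m and contact force between the fingers and stone below 0.1 N) or (horizontal distance between whistle and hex_tile below 0.035 m and height (world z) of whistle below 0.012 m and contact force between the fingers and whistle below 0.1 N))), for 0.2 s.
At the end, for the whole second after the job is handed in: Flask on the cork coaster, snow brush on the rubber mat, paperweight on the note block and whistle on the pine plate, each centre within 15 mm of its place's centre, resting flat on it (within 0.12 rad of level) and still; the brush within 0.2 rad of the mat's long axis (horizontal distance between flask and cork_coaster below 0.015 m and height (world z) of each of flask, snow_brush, stone, whistle below 0.009 m and angle between each of flask, snow_brush, stone, whistle's own z axis and vertical below 0.12 rad and linear speed of each of flask, snow_brush, stone, whistle below 0.02 m/s and angular speed of each of flask, snow_brush, stone, whistle below 0.2 rad/s and horizontal distance between snow_brush and rubber_mat below 0.015 m and horizontal distance between stone and note_block below 0.015 m and horizontal distance between whistle and pine_plate below 0.015 m and angle between the y axis of snow_brush and the y axis of rubber_mat, either way round below 0.2 rad); the robot touches nothing.
It fails at once if the padlock was pushed more than 25 mm (distance of padlock from where it was at the start of the episode above 0.025 m).
It fails at once if the flask was tipped over (more than 0.5 rad) (angle between flask's own z axis and vertical above 0.5 rad).
It fails at once if a thing was dropped or slammed (faster than 0.7 m/s within 30 mm of the shelf) ((linear speed of flask above 0.7 m/s and height (world z) of flask below 0.03 m) or (linear speed of snow_brush above 0.7 m/s and height (world z) of snow_brush below 0.03 m) or (linear speed of stone above 0.7 m/s and height (world z) of stone below 0.03 m) or (linear speed of whistle above 0.7 m/s and height (world z) of whistle below 0.03 m)).
It also fails if it takes over 147 s, if anything falls off the work surface, if the arm or the gripper's body presses on something with over 40 N, if the wrist force passes 120 N, or if a joint passes its speed limit or range.

## Working session

There is one attempt and no reset: what is moved stays moved. The work goes in short steps, Python scripts to look and compute and a shell command to move; the robot and the scene stay as the last step left them, time stands still between calls to the robot, and variables do not carry over. Pictures are saved under pics/ and viewed, at most 14 in all, crops included, and the job is handed in when it is done.

```bash
ls; mkdir -p pics; python3 - <<'E'
from plant import r
import cv2,numpy as np
for n in("top","scene"):
    c=r.capture(n); np.savez(f"pics/{n}0.npz",**c); cv2.imwrite(f"pics/{n}0.png",c["frame"][:,:,::-1])
    print(n,c["fx"],c["cx"],c["cy"],np.round(c["cam_to_world"],3).tolist())
print(r.grip_depth,r.get_state())
E
```

```text
drive.py
pics
plant.py
top 466.2454567345611 324.50164341998385 201.397066358109 [[-0.005, -0.996, 0.089, 0.458], [-1.0, 0.007, 0.023, -0.006], [-0.023, -0.089, -0.996, 1.032], [0.0, 0.0, 0.0, 1.0]]
scene 425.03096361723976 323.7621205646431 197.28303607916698 [[-0.894, 0.367, -0.258, 0.77], [0.448, 0.72, -0.53, 0.393], [-0.009, -0.59, -0.808, 0.694], [0.0, 0.0, 0.0, 1.0]]
0.0188 {'time_s': 0.1, 'joints': array([-5.47704921e+01,  2.05869813e+01,  6.41986290e-01, -1.93695209e-02,
       -7.01367765e+01, -1.65059905e+01]), 'qd': array([-0.01884986, -0.08787388,  0.06418779,  0.02507613,  0.06971986,
        0.00485029]), 'joint_torque': array([ 5.68022206e-04, -5.84162271e+01,  2.93749756e+01,  7.01553047e+00,
        1.01895348e-02, -8.87190754e-05]), 'tcp_pos': array([ 0.21651909, -0.63888532,  0.22573771]), 'eef_rot': array([ 1.79916424e+02, -5.77543834e-03, -1.61283073e+02]), 'contact_force': array([ 0.28339728, -0.08608789, -0.43160448]), 'moment': array([-0.02842296,  0.01897668,  0.03689913]), 'gripper_force': 0.0, 'gripper_width': 0.08760714437626328}
```

View pics/top0.png

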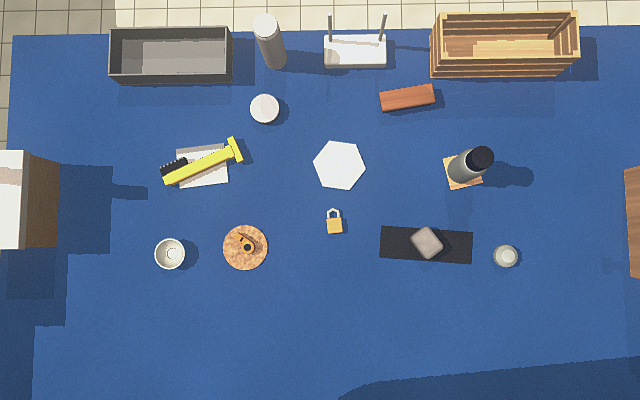

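The top view shows the flask (470,165) on the pine plate, stone (427,243) on the mat, brush (205,163) on the note block, whistle (246,242) on the coaster, hex tile (339,165) empty and padlock (334,222).

```bash
cat > h.py <<'E'
import numpy as np,cv2
from plant import r
def cloud(c):
    v,u=np.mgrid[:400,:640]; z=c["z_map"]
    p=np.stack([(u-c["cx"])/c["fx"]*z,(v-c["cy"])/c["fy"]*z,z],-1)
    T=c["cam_to_world"]; return p@T[:3,:3].T+T[:3,3]
def px(c,u,v,h):
    T=c["cam_to_world"]; d=T[:3,:3]@np.array([(u-c["cx"])/c["fx"],(v-c["cy"])/c["fy"],1]); return T[:3,3]+d*(h-T[2,3])/d[2]
E
python3 - <<'E'
from h import *
c=dict(np.load("pics/top0.npz")); P=cloud(c); z=P[...,2]; f=c["frame"].astype(int)
R,G,B=f[...,0],f[...,1],f[...,2]
print("table z",[np.round(z[a,b],4) for a,b in((200,280),(200,400),(280,330))])
def rep(n,box,m):
    x0,y0,x1,y1=box; mm=np.zeros(m.shape,bool); mm[y0:y1,x0:x1]=m[y0:y1,x0:x1]
    k,l,s,_=cv2.connectedComponentsWithStats(mm.astype(np.uint8)); mm=l==1+s[1:,4].argmax()
    q=P[mm]; (a,b),(w,h),an=cv2.minAreaRect((q[:,:2]*1000).astype(np.float32)); bx=cv2.boxPoints(((a,b),(w,h),an))
    print(n,mm.sum(),"rect c",round(a),round(b),"size",round(w),round(h),"ang",round(an,1),"mean",np.round(q.mean(0)*1000,1),"ztop",np.round(np.percentile(q[:,2],90)*1000,1))
bl=(B>R+25)
rep("hex",(305,130,375,200),~bl&(R>140))
rep("padlock",(320,200,350,240),~bl&(z>.006))
rep("coaster",(215,218,275,275),~bl&(R>120))
rep("whistle",(225,225,270,265),(z>.012))
rep("mat",(375,220,478,268),(~bl)&(R<130)|(z>.012))
rep("stone",(400,220,450,265),(z>.02))
rep("brush",(155,130,250,195),(z>.012))
rep("note",(165,140,240,195),(R>150)&(B>130))
rep("pine",(438,150,490,195),(R>B+50))
rep("flask",(440,130,500,195),(z>.14))
rep("flaskall",(440,130,500,195),(z>.02))
for n,(x,y,w,h) in dict(a=(150,125,130,155),b=(370,125,140,145)).items():
    cv2.imwrite(f"pics/c{n}.png",cv2.resize(c["frame"][y:y+h,x:x+w,::-1],None,fx=4,fy=3.8 if 0 else 4,interpolation=cv2.INTER_CUBIC)[:600])
E
```

```text
table z [np.float64(0.0016), np.float64(0.0017), np.float64(0.0024)]
hex 1864 rect c 581 -29 size 226 109 ang 15.0 mean [631.  -15.    6.2] ztop 6.0
padlock 306 rect c 496 -4 size 77 34 ang 6.1 mean [502.7  -2.9  20.7] ztop 17.0
coaster 1527 rect c 435 124 size 244 98 ang 78.0 mean [449.9 193.6   7.6] ztop 21.0
whistle 243 rect c 458 193 size 52 28 ang 46.5 mean [457.8 189.6  22.5] ztop 25.1
mat 2915 rect c 460 -156 size 299 73 ang 85.5 mean [ 454.6 -201.2   14.5] ztop 39.1
stone 666 rect c 444 -122 size 69 223 ang 10.5 mean [ 458.6 -197.7   42.5] ztop 41.6
brush 1404 rect c 598 168 size 421 150 ang 70.8 mean [634.  292.7  24.8] ztop 26.7
note 645 rect c 563 155 size 374 89 ang 70.2 mean [605.9 278.4   6.2] ztop 5.2
pine 300 rect c 562 -154 size 81 354 ang 22.2 mean [ 602.5 -278.1    7.6] ztop 6.3
flask 503 rect c 534 -159 size 44 339 ang 33.9 mean [ 615.4 -278.5  164.9] ztop 165.5
flaskall 1163 rect c 555 -147 size 59 339 ang 24.7 mean [ 610.6 -270.5  125.5] ztop 164.5
```

```bash
python3 - <<'E'
import cv2
a=cv2.imread("pics/ca.png")
b=cv2.imread("pics/cb.png")
print(a.shape,b.shape)
E
```

```text
(600, 520, 3) (580, 560, 3)
```
View pics/ca.png

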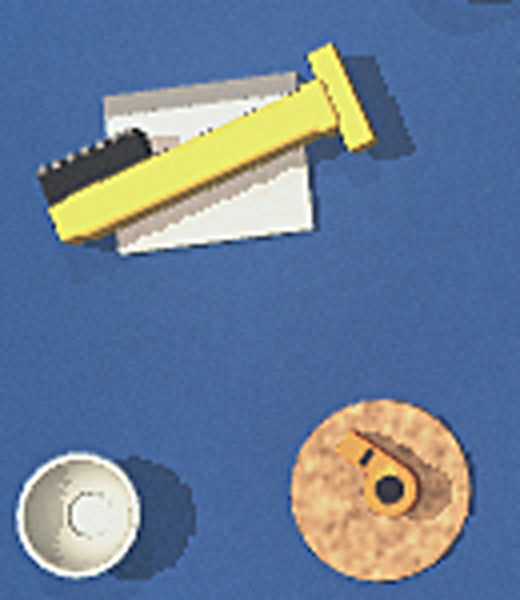

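View pics/cb.png

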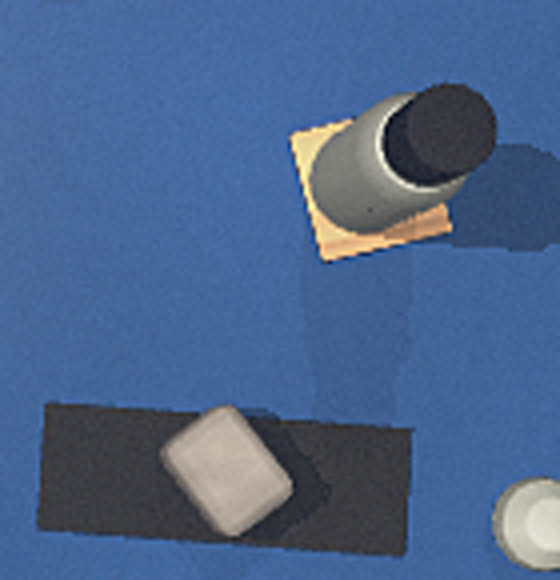

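The crops give the corners of the note block, mat and pine plate, the brush ends and the whistle barrel (389,489 in crop a). The earlier rectangles were polluted by pixels with no depth, so I'll redo them filtered.

```bash
python3 - <<'E'
from h import *
c=dict(np.load("pics/top0.npz")); P=cloud(c); z=np.where(c["z_map"]>0,P[...,2],-1); f=c["frame"].astype(int)
R,G,B=f[...,0],f[...,1],f[...,2]
def rep(n,box,m):
    x0,y0,x1,y1=box; mm=np.zeros(m.shape,bool); mm[y0:y1,x0:x1]=(m&(z>-.01))[y0:y1,x0:x1]
    k,l,s,_=cv2.connectedComponentsWithStats(mm.astype(np.uint8)); mm=l==1+s[1:,4].argmax()
    q=P[mm]; (a,b),(w,h),an=cv2.minAreaRect((q[:,:2]*1000).astype(np.float32))
    (ca,cb),rr=cv2.minEnclosingCircle((q[:,:2]*1000).astype(np.float32))
    print(n,"rect",np.round([a,b,w,h,an],1),"circ",np.round([ca,cb,rr],1),"ztop",np.round(np.percentile(q[:,2],90)*1000,1))
bl=(B>R+25)
rep("hex",(305,130,375,200),~bl&(R>140))
rep("padlock",(320,200,350,240),z>.010)
rep("coaster",(215,218,275,275),~bl&(R>120)&(z<.01))
rep("whistle",(225,225,270,265),z>.014)
rep("mat",(375,220,478,268),~bl&(z<.012)&(R<90))
rep("stone",(400,220,450,265),z>.02)
rep("brush",(155,130,250,195),z>.012)
rep("brushyellow",(155,130,250,195),(R>180)&(B<120)&(z>.012))
rep("flaskcap",(440,130,500,195),z>.15)
def pts(n,h,o,*uv):
    q=np.array([px(c,o[0]+(u-1.5)/4,o[1]+(v-1.5)/4,h)[:2]*1000 for u,v in uv])
    print(n,"mean",q.mean(0).round(1),"dirs",[ (round(np.linalg.norm(d),1),round(np.degrees(np.arctan2(d[1],d[0])),1)) for d in np.roll(q,-1,0)-q])
A=(150,125);Bo=(370,125)
pts("note",.0055,A,(104,97),(296,72),(314,230),(122,254))
pts("mat",.0055,Bo,(45,403),(412,430),(405,556),(38,529))
pts("pine",.0055,Bo,(291,133),(452,231)); pts("pine edge",.0055,Bo,(291,133),(325,262),(452,231))
pts("brush",.0257,A,(353,94),(59,224))
pts("barrel",.0257,A,(389,489),(345,438))
pts("flaskcap",.1657,Bo,(451,130))
E
```

```text
hex rect [631.6 -15.1 117.4 104.1  81.4] circ [632.6 -14.3  59.7] ztop 5.9
padlock rect [507.7  -2.5  55.   33.7   6.1] circ [506.2  -2.5  29.1] ztop 17.0
coaster rect [450.7 193.7  98.5  96.9  89.9] circ [450.4 194.4  50.1] ztop 5.8
whistle rect [458.4 193.2  51.9  28.4  46.5] circ [459.1 192.6  26.1] ztop 25.2
mat rect [ 454.4 -204.2  201.8   68.9   85.5] circ [ 454.7 -203.2  104.5] ztop 6.2
stone rect [ 458.7 -200.5   62.3   48.    36.2] circ [ 458.3 -200.6   35.2] ztop 41.5
brush rect [634.7 290.3  60.2 180.6  23. ] circ [633.2 289.1  93.2] ztop 26.7
brushyellow rect [633.2 289.6  58.6 178.6  23.8] circ [634.  288.2  91. ] ztop 27.0
flaskcap rect [ 617.3 -281.4   42.1   42.1   87.5] circ [ 617.2 -281.9   21.8] ztop 165.5
note mean [632.9 291.7] dirs [(np.float64(109.2), np.float64(-83.1)), (np.float64(90.3), np.float64(-172.8)), (np.float64(108.3), np.float64(96.7)), (np.float64(89.8), np.float64(7.8))]
mat mean [ 454.  -203.1] dirs [(np.float64(200.1), np.float64(-94.6)), (np.float64(68.4), np.float64(174.9)), (np.float64(198.9), np.float64(85.6)), (np.float64(68.8), np.float64(-4.1))]
pine mean [ 617.1 -287.8] dirs [(np.float64(102.8), np.float64(-122.6)), (np.float64(102.8), np.float64(57.4))]
pine edge mean [ 602.3 -278.9] dirs [(np.float64(73.9), np.float64(-167.0)), (np.float64(71.9), np.float64(-76.6)), (np.float64(102.8), np.float64(57.4))]
brush mean [631.7 287.4] dirs [(np.float64(176.0), np.float64(113.7)), (np.float64(176.0), np.float64(-66.3))]
barrel mean [464.6 196.9] dirs [(np.float64(36.7), np.float64(41.2)), (np.float64(36.7), np.float64(-138.8))]
flaskcap mean [ 616.4 -281.5] dirs [(np.float64(0.0), np.float64(0.0))]
```

```bash
cat >> h.py <<'E'
def go(x,y,z,yaw):  # mm, deg: print tool-axes delta to the target
    s=r.get_state(); p=s["tcp_pos"]; w=s["eef_rot"][2]; a=np.radians(w)
    dx,dy,dz=x/1e3-p[0],y/1e3-p[1],z/1e3-p[2]; t=(yaw-w+90)%180-90
    print("t%.1f"%s["time_s"],"delta",np.round([np.cos(a)*dx+np.sin(a)*dy,np.sin(a)*dx-np.cos(a)*dy,-dz],4),"rz",round(-t,1),
      "rows",round(np.linalg.norm([dx,dy,dz])/.0417,1),round(abs(t)/7.16,1),"J6",round(s["joints"][5],1),"tilt",np.round(s["eef_rot"][:2],2))
if __name__=="__main__":
    import sys; go(*map(float,sys.argv[1:]))
E
python3 h.py 458.7 -200.5 200 -143.8
```

```text
t0.1 delta [-0.37    0.3375  0.0257] rz -17.5 rows 12.0 2.4 J6 -16.5 tilt [ 1.7992e+02 -1.0000e-02]
```

```bash
python3 drive.py '[[-0.12,0.11,0.02,0,0,-6],[-0.37,0.3375,0.0257,0,0,-17.5],[-0.37,0.3375,0.0257,0,0,-17.5],[-0.37,0.3375,0.0257,0,0,-17.5],[-0.37,0.3375,0.0257,0,0,-17.5],[-0.37,0.3375,0.0257,0,0,-17.5],[-0.37,0.3375,0.0257,0,0,-17.5],[-0.37,0.3375,0.0257,0,0,-17.5],[-0.37,0.3375,0.0257,0,0,-17.5],[-0.37,0.3375,0.0257,0,0,-17.5],[-0.37,0.3375,0.0257,0,0,-17.5],[-0.37,0.3375,0.0257,0,0,-17.5]]' 0.08
python3 drive.py '[[0,0,0,0,0,0],[0,0,0,0,0,0],[0,0,0,0,0,0]]'
python3 h.py 458.7 -200.5 8 -143.8
```

```text
time_s: 1.1
tcp_pos: [0.4583, -0.2002, 0.2009]
eef_rot: [-180.0, 0.0, -143.8]
contact_force: [0.7, -0.9, -0.4]
gripper_width: 0.0801
gripper_force: 0.0
time_s: 1.35
tcp_pos: [0.4578, -0.2019, 0.2007]
eef_rot: [180.0, -0.0, -143.7]
contact_force: [-0.5, 0.4, 0.0]
gripper_width: 0.08
gripper_force: 0.0
t1.4 delta [-0.0016  0.0006  0.1927] rz 0.1 rows 4.6 0.0 J6 -52.4 tilt [ 1.7997e+02 -3.0000e-02]
```

```bash
python3 drive.py '[[-0.001,0,0.04,0,0,0],[-0.001,0,0.08,0,0,0],[-0.001,0,0.12,0,0,0],[-0.001,0,0.145,0,0,0],[-0.001,0,0.165,0,0,0],[-0.001,0,0.18,0,0,0],[-0.001,0,0.19,0,0,0],[-0.001,0,0.192,0,0,0],[-0.001,0,0.192,0,0,0],[-0.001,0,0.192,0,0,0]]'
python3 drive.py '[[0,0,0,0,0,0],[0,0,0,0,0,0],[0,0,0,0,0,0],[0,0,0,0,0,0],[0,0,0,0,0,0],[0,0,0,0,0,0]]' 0 25
python3 drive.py '[[0,0,-0.02,0,0,0],[0,0,-0.05,0,0,0],[0,0,-0.08,0,0,0],[0,0,-0.1,0,0,0],[0,0,-0.1,0,0,0]]'
python3 h.py 632 -15 108 -143.8
```

```text
time_s: 2.18
tcp_pos: [0.4587, -0.2025, 0.0094]
eef_rot: [-180.0, 0.0, -143.9]
contact_force: [-0.2, -0.4, -0.3]
gripper_width: 0.0799
gripper_force: 0.0
time_s: 2.68
tcp_pos: [0.4586, -0.2014, 0.0091]
eef_rot: [180.0, -0.0, -143.8]
contact_force: [-1.5, 1.9, 3.8]
gripper_width: 0.0477
gripper_force: 25.0
time_s: 3.1
tcp_pos: [0.4612, -0.2019, 0.113]
eef_rot: [-179.7, 0.3, -143.7]
contact_force: [0.8, -0.2, -3.1]
gripper_width: 0.0479
gripper_force: 25.0
t3.1 delta [-0.2483  0.0496  0.005 ] rz 0.1 rows 6.1 0.0 J6 -52.6 tilt [-179.73    0.27]
```

```bash
python3 drive.py '[[-0.03,0.006,0,0,0,0],[-0.07,0.014,0,0,0,0],[-0.11,0.022,0,0,0,0],[-0.15,0.03,0,0,0,0],[-0.19,0.038,0,0,0,0],[-0.225,0.045,0,0,0,0],[-0.245,0.049,0,0,0,0],[-0.248,0.05,0,0,0,0],[-0.248,0.05,0,0,0,0],[-0.248,0.05,0,0,0,0]]'
python3 h.py 632 -15 10 -143.8
```

```text
time_s: 3.93
tcp_pos: [0.628, -0.0149, 0.1073]
eef_rot: [179.9, -0.1, -143.8]
contact_force: [-0.5, 0.0, -3.2]
gripper_width: 0.048
gripper_force: 25.0
t3.9 delta [-0.0032 -0.0024  0.0973] rz 0.0 rows 2.3 0.0 J6 -70.2 tilt [ 1.7992e+02 -1.5000e-01]
```

```bash
python3 drive.py '[[-0.003,-0.002,0.03,0,0,0],[-0.003,-0.002,0.055,0,0,0],[-0.003,-0.002,0.075,0,0,0],[-0.003,-0.002,0.085,0,0,0],[-0.003,-0.002,0.092,0,0,0],[-0.003,-0.002,0.096,0,0,0],[-0.003,-0.002,0.097,0,0,0],[-0.003,-0.002,0.098,0,0,0],[-0.003,-0.002,0.098,0,0,0]]'
python3 drive.py '[[0,0,0,0,0,0],[0,0,0,0,0,0],[0,0,0,0,0,0],[0,0,0,0,0,0]]' 0.08
python3 drive.py '[[0,0,-0.02,0,0,0],[0,0,-0.06,0,0,0],[0,0,-0.1,0,0,0],[0,0,-0.14,0,0,0],[0,0,-0.15,0,0,0],[0,0,-0.15,0,0,0]]' 
python3 h.py 633.3 289.7 160 -66.6;python3 h.py 633.3 289.7 160 113.4
```

```text
time_s: 4.68
tcp_pos: [0.6335, -0.0145, 0.0119]
eef_rot: [-180.0, 0.1, -143.8]
contact_force: [0.1, -0.1, -2.4]
gripper_width: 0.0475
gripper_force: 25.0
time_s: 5.02
tcp_pos: [0.6334, -0.0144, 0.0116]
eef_rot: [-180.0, 0.1, -143.8]
contact_force: [0.4, -0.5, -0.0]
gripper_width: 0.0692
gripper_force: 0.0
time_s: 5.52
tcp_pos: [0.6355, -0.0142, 0.1663]
eef_rot: [-179.8, 0.4, -143.7]
contact_force: [0.1, -0.4, 0.8]
gripper_width: 0.0799
gripper_force: 0.0
t5.5 delta [-0.178   0.2463  0.0063] rz -77.1 rows 7.3 10.8 J6 -70.1 tilt [-179.78    0.44]
t5.5 delta [-0.178   0.2463  0.0063] rz -77.1 rows 7.3 10.8 J6 -70.1 tilt [-179.78    0.44]
```

```bash
python3 drive.py '[[-0.02,0.03,0.006,0,0,-7],[-0.04,0.055,0.006,0,0,-14],[-0.06,0.083,0.006,0,0,-21],[-0.08,0.11,0.006,0,0,-28],[-0.1,0.138,0.006,0,0,-35],[-0.12,0.166,0.006,0,0,-42],[-0.135,0.187,0.006,0,0,-49],[-0.15,0.208,0.006,0,0,-56],[-0.165,0.228,0.006,0,0,-63],[-0.178,0.246,0.006,0,0,-70],[-0.178,0.246,0.006,0,0,-77],[-0.178,0.246,0.006,0,0,-77]]'  0.06
python3 drive.py '[[0,0,0,0,0,0],[0,0,0,0,0,0]]'
python3 h.py 633.3 289.7 8.5 -66.6
python3 -c "
from h import *
print(r.get_state()['joints'].round(1))
c=r.capture('wrist');cv2.imwrite('pics/w1.png',c['frame'][:,:,::-1])"
```

```text
time_s: 6.52
tcp_pos: [0.6305, 0.2903, 0.1537]
eef_rot: [179.9, -0.0, -66.3]
contact_force: [-0.2, 0.2, 0.1]
gripper_width: 0.0597
gripper_force: 0.0
time_s: 6.68
tcp_pos: [0.6309, 0.2884, 0.1545]
eef_rot: [180.0, -0.0, -67.0]
contact_force: [0.5, -0.2, 0.3]
gripper_width: 0.0598
gripper_force: 0.0
t6.7 delta [-0.0003 -0.0027  0.146 ] rz -0.4 rows 3.5 0.1 J6 -17.6 tilt [ 1.7996e+02 -1.0000e-02]
[ 40.6  25.   -2.1  -0.  -62.9 -17.6]
```

View pics/w1.png

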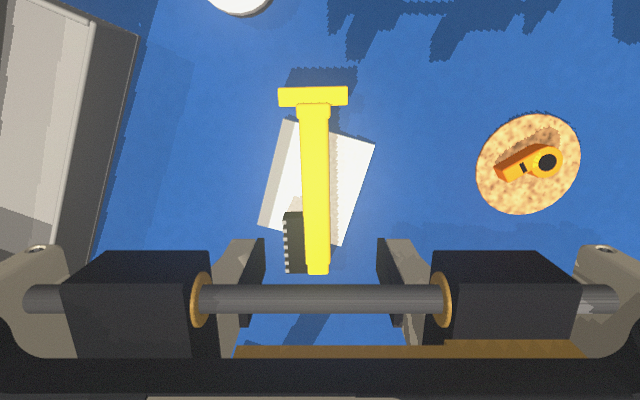

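The wrist view shows the brush handle (col ~315) upright in the image between the fingers (265–377), aligned with the grip. Descend.

```bash
python3 drive.py '[[0,-0.002,0.04,0,0,0],[0,-0.002,0.08,0,0,0],[0,-0.002,0.105,0,0,0],[0,-0.002,0.125,0,0,0],[0,-0.002,0.138,0,0,0],[0,-0.002,0.144,0,0,0],[0,-0.002,0.145,0,0,0],[0,-0.002,0.145,0,0,0]]'
python3 drive.py '[[0,0,0,0,0,0],[0,0,0,0,0,0],[0,0,0,0,0,0],[0,0,0,0,0,0],[0,0,0,0,0,0],[0,0,0,0,0,0]]' 0 25
python3 drive.py '[[0,0,-0.02,0,0,0],[0,0,-0.05,0,0,0],[0,0,-0.09,0,0,0],[0,0,-0.11,0,0,0],[0,0,-0.11,0,0,0]]'
python3 h.py 454 -203.3 120 -94.4
```

```text
time_s: 7.4
tcp_pos: [0.6336, 0.2899, 0.0107]
eef_rot: [-179.9, 0.0, -66.8]
contact_force: [-0.6, 0.2, 0.5]
gripper_width: 0.0602
gripper_force: 0.0
time_s: 7.9
tcp_pos: [0.6334, 0.2901, 0.0104]
eef_rot: [-179.9, 0.0, -66.8]
contact_force: [-2.1, -0.0, 2.2]
gripper_width: 0.0259
gripper_force: 25.1
time_s: 8.32
tcp_pos: [0.6356, 0.2914, 0.1262]
eef_rot: [-179.5, 0.1, -66.7]
contact_force: [1.3, 0.1, -1.8]
gripper_width: 0.0263
gripper_force: 25.0
t8.3 delta [0.3827 0.3623 0.0062] rz 27.7 rows 12.6 3.9 J6 -17.4 tilt [-1.795e+02  7.000e-02]
```

```bash
python3 drive.py '[[0.02,0.019,0.006,0,0,2],[0.049,0.046,0.006,0,0,5],[0.078,0.074,0.006,0,0,8],[0.107,0.101,0.006,0,0,11],[0.136,0.129,0.006,0,0,14],[0.165,0.156,0.006,0,0,17],[0.194,0.184,0.006,0,0,20],[0.223,0.211,0.006,0,0,23],[0.252,0.239,0.006,0,0,26],[0.281,0.266,0.006,0,0,27.7],[0.31,0.293,0.006,0,0,27.7],[0.335,0.317,0.006,0,0,27.7]]'
python3 h.py 454 -203.3 120 -94.4
```

```text
time_s: 9.32
tcp_pos: [0.472, -0.1448, 0.1136]
eef_rot: [180.0, 0.0, -94.5]
contact_force: [1.4, -0.1, -2.1]
gripper_width: 0.0255
gripper_force: 25.0
t9.3 delta [ 0.0598  0.0133 -0.0064] rz -0.1 rows 1.5 0.0 J6 -10.3 tilt [1.7996e+02 1.0000e-02]
```

```bash
python3 drive.py '[[0.025,0.006,0,0,0,0],[0.045,0.01,0,0,0,0],[0.057,0.013,0,0,0,0],[0.06,0.013,0,0,0,0],[0.06,0.013,0,0,0,0],[0.06,0.013,0,0,0,0]]'
python3 h.py 454 -203.3 11 -94.4
```

```text
time_s: 9.82
tcp_pos: [0.456, -0.2016, 0.1136]
eef_rot: [180.0, 0.0, -94.5]
contact_force: [0.8, 0.8, -1.5]
gripper_width: 0.0259
gripper_force: 25.0
t9.8 delta [0.0019 0.0018 0.1026] rz -0.1 rows 2.5 0.0 J6 -3.3 tilt [1.7997e+02 1.0000e-02]
```

```bash
python3 drive.py '[[0.001,0.001,0.03,0,0,0],[0.001,0.001,0.06,0,0,0],[0.001,0.001,0.08,0,0,0],[0.001,0.001,0.09,0,0,0],[0.001,0.001,0.096,0,0,0],[0.001,0.001,0.1,0,0,0],[0.001,0.001,0.102,0,0,0],[0.001,0.001,0.103,0,0,0],[0.001,0.001,0.103,0,0,0]]'
python3 drive.py '[[0,0,0,0,0,0],[0,0,0,0,0,0],[0,0,0,0,0,0],[0,0,0,0,0,0]]' 0.06
python3 drive.py '[[0,0,-0.02,0,0,0],[0,0,-0.06,0,0,0],[0,0,-0.1,0,0,0],[0,0,-0.14,0,0,0],[0,0,-0.15,0,0,0],[0,0,-0.15,0,0,0]]'
python3 -c "
from h import *
c=r.capture('top');cv2.imwrite('pics/t1.png',c['frame'][:,:,::-1]);np.savez('pics/t1.npz',**c)"
python3 h.py 632 -15 140 -143.8
```

```text
time_s: 10.57
tcp_pos: [0.4556, -0.2026, 0.0114]
eef_rot: [-179.9, 0.0, -94.5]
contact_force: [0.4, 0.1, -1.6]
gripper_width: 0.0261
gripper_force: 25.0
time_s: 10.9
tcp_pos: [0.4553, -0.2028, 0.0114]
eef_rot: [-179.9, -0.0, -94.5]
contact_force: [0.3, -0.1, -0.4]
gripper_width: 0.0471
gripper_force: 0.0
time_s: 11.4
tcp_pos: [0.4575, -0.2032, 0.1653]
eef_rot: [-179.5, -0.0, -94.5]
contact_force: [0.7, 0.9, -1.0]
gripper_width: 0.0601
gripper_force: 0.0
t11.4 delta [-0.201  -0.1607  0.023 ] rz 49.3 rows 6.2 6.9 J6 -3.1 tilt [-1.7973e+02  1.0000e-02]
```

View pics/t1.png

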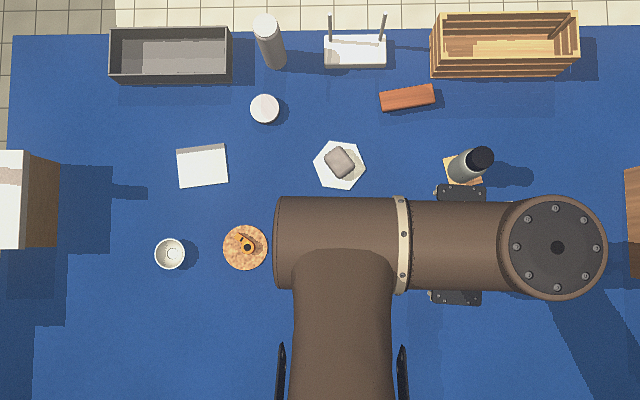

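The stone sits on the hex tile (340,162), the note block (203,166) is free, and the arm hides the mat. Next I'll fetch the stone.

```bash
python3 drive.py '[[-0.025,-0.02,0,0,0,7],[-0.055,-0.044,0,0,0,14],[-0.085,-0.068,0,0,0,21],[-0.115,-0.092,0,0,0,28],[-0.145,-0.116,0,0,0,35],[-0.175,-0.14,0,0,0,42],[-0.193,-0.154,0.01,0,0,49.3],[-0.201,-0.161,0.02,0,0,49.3],[-0.201,-0.161,0.02,0,0,49.3],[-0.201,-0.161,0.02,0,0,49.3]]' 0.08
python3 -c "
from h import *
c=dict(np.load('pics/t1.npz'));P=cloud(c);m=(c['z_map']>0)&(P[...,2]>.02);m[:,:310]=0;m[:,370:]=0;m[:135]=0;m[190:]=0
print(cv2.minAreaRect((P[m][:,:2]*1000).astype(np.float32)))"
python3 h.py 633 -14.5 10.5 -143.8
```

```text
time_s: 12.28
tcp_pos: [0.6298, -0.0151, 0.1385]
eef_rot: [179.9, -0.2, -143.6]
contact_force: [-0.1, 0.2, -0.2]
gripper_width: 0.08
gripper_force: 0.0
((634.0057373046875, -15.247390747070312), (61.937950134277344, 48.43699264526367), 35.98689270019531)
t12.3 delta [-0.0029 -0.0014  0.128 ] rz 0.2 rows 3.1 0.0 J6 -69.9 tilt [179.9   -0.23]
```

```bash
python3 drive.py '[[-0.003,-0.001,0.04,0,0,0],[-0.003,-0.001,0.07,0,0,0],[-0.003,-0.001,0.095,0,0,0],[-0.003,-0.001,0.115,0,0,0],[-0.003,-0.001,0.125,0,0,0],[-0.003,-0.001,0.128,0,0,0],[-0.003,-0.001,0.128,0,0,0]]'
python3 drive.py '[[0,0,0,0,0,0],[0,0,0,0,0,0],[0,0,0,0,0,0],[0,0,0,0,0,0],[0,0,0,0,0,0],[0,0,0,0,0,0]]' 0 25
python3 drive.py '[[0,0,-0.02,0,0,0],[0,0,-0.05,0,0,0],[0,0,-0.08,0,0,0],[0,0,-0.09,0,0,0],[0,0,-0.09,0,0,0]]'
python3 h.py 633 291.7 100 -143.8
```

```text
time_s: 12.87
tcp_pos: [0.6338, -0.0147, 0.0129]
eef_rot: [180.0, -0.0, -143.8]
contact_force: [0.5, -0.0, -0.2]
gripper_width: 0.08
gripper_force: 0.0
time_s: 13.37
tcp_pos: [0.6344, -0.0138, 0.0135]
eef_rot: [-180.0, 0.0, -143.8]
contact_force: [-0.6, 0.5, 3.2]
gripper_width: 0.0477
gripper_force: 25.0
time_s: 13.78
tcp_pos: [0.6359, -0.0136, 0.1059]
eef_rot: [-179.9, 0.3, -143.8]
contact_force: [0.5, -0.2, -3.7]
gripper_width: 0.0479
gripper_force: 25.0
t13.8 delta [-0.1781  0.2479  0.0059] rz 0.0 rows 7.3 0.0 J6 -70.1 tilt [-179.88    0.28]
```

```bash
python3 drive.py '[[-0.015,0.021,0,0,0,0],[-0.038,0.053,0,0,0,0],[-0.061,0.085,0,0,0,0],[-0.084,0.117,0,0,0,0],[-0.107,0.149,0,0,0,0],[-0.13,0.181,0,0,0,0],[-0.153,0.213,0,0,0,0],[-0.168,0.234,0,0,0,0],[-0.178,0.248,0,0,0,0],[-0.178,0.248,0,0,0,0],[-0.178,0.248,0,0,0,0]]'
python3 h.py 633 291.7 13.5 -143.8
```

```text
time_s: 14.7
tcp_pos: [0.6301, 0.2916, 0.1006]
eef_rot: [180.0, -0.2, -143.7]
contact_force: [0.2, -0.7, -3.0]
gripper_width: 0.0481
gripper_force: 25.0
t14.7 delta [-0.0025 -0.0016  0.0871] rz 0.1 rows 2.1 0.0 J6 -94.5 tilt [179.98  -0.19]
```

```bash
python3 drive.py '[[-0.002,-0.001,0.03,0,0,0],[-0.002,-0.001,0.05,0,0,0],[-0.002,-0.001,0.065,0,0,0],[-0.002,-0.001,0.075,0,0,0],[-0.002,-0.001,0.082,0,0,0],[-0.002,-0.001,0.086,0,0,0],[-0.002,-0.001,0.087,0,0,0],[-0.002,-0.001,0.087,0,0,0]]'
python3 drive.py '[[0,0,0,0,0,0],[0,0,0,0,0,0],[0,0,0,0,0,0],[0,0,0,0,0,0]]' 0.08
python3 drive.py '[[0,0,-0.02,0,0,0],[0,0,-0.06,0,0,0],[0,0,-0.1,0,0,0],[0,0,-0.14,0,0,0],[0,0,-0.15,0,0,0],[0,0,-0.15,0,0,0]]'
python3 h.py 451 185.3 140 -133.5
```

```text
time_s: 15.37
tcp_pos: [0.6338, 0.2916, 0.0164]
eef_rot: [-180.0, 0.0, -143.8]
contact_force: [-0.7, 0.3, -3.7]
gripper_width: 0.0479
gripper_force: 25.0
time_s: 15.7
tcp_pos: [0.634, 0.2921, 0.0169]
eef_rot: [-180.0, 0.1, -143.8]
contact_force: [0.1, -0.8, -0.0]
gripper_width: 0.0689
gripper_force: 0.0
time_s: 16.2
tcp_pos: [0.6357, 0.2931, 0.172]
eef_rot: [-180.0, 0.5, -143.7]
contact_force: [-0.7, 0.4, -0.2]
gripper_width: 0.0802
gripper_force: 0.0
t16.2 delta [0.2127 0.0223 0.032 ] rz -10.2 rows 5.2 1.4 J6 -94.5 tilt [-179.97    0.53]
```

```bash
python3 drive.py '[[0.025,0.002,0.01,0,0,-5],[0.065,0.007,0.02,0,0,-10.2],[0.105,0.011,0.03,0,0,-10.2],[0.145,0.015,0.03,0,0,-10.2],[0.18,0.019,0.03,0,0,-10.2],[0.205,0.022,0.03,0,0,-10.2],[0.213,0.022,0.03,0,0,-10.2],[0.213,0.022,0.03,0,0,-10.2],[0.213,0.022,0.03,0,0,-10.2]]' 0.05
python3 h.py 451 185.3 8.5 -133.5
python3 -c "
from h import *
c=r.capture('wrist');cv2.imwrite('pics/w2.png',c['frame'][:,:,::-1])"
```

```text
time_s: 16.95
tcp_pos: [0.449, 0.1839, 0.1364]
eef_rot: [-180.0, 0.1, -133.5]
contact_force: [1.1, 1.2, 1.0]
gripper_width: 0.05
gripper_force: 0.0
t16.9 delta [-0.0024 -0.0005  0.1279] rz -0.0 rows 3.1 0.0 J6 -89.1 tilt [-1.7999e+02  8.0000e-02]
```

View pics/w2.png

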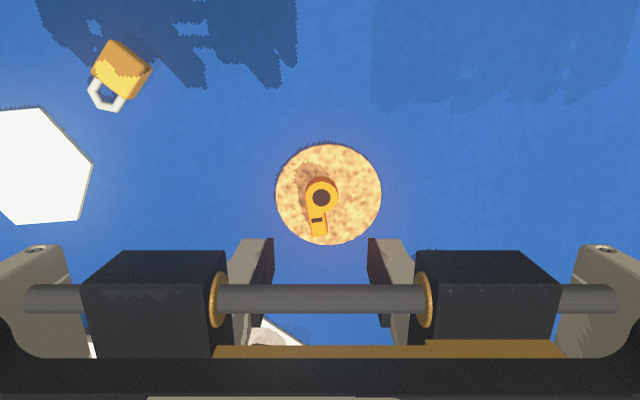

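The whistle barrel (321,197) is centred between the fingers (272–370), mouthpiece towards the gripper. Descend and grip.

```bash
python3 drive.py '[[-0.002,0,0.04,0,0,0],[-0.002,0,0.07,0,0,0],[-0.002,0,0.095,0,0,0],[-0.002,0,0.115,0,0,0],[-0.002,0,0.125,0,0,0],[-0.002,0,0.128,0,0,0],[-0.002,0,0.128,0,0,0]]'
python3 drive.py '[[0,0,0,0,0,0],[0,0,0,0,0,0],[0,0,0,0,0,0],[0,0,0,0,0,0],[0,0,0,0,0,0],[0,0,0,0,0,0]]' 0 10
python3 drive.py '[[0,0,-0.02,0,0,0],[0,0,-0.05,0,0,0],[0,0,-0.08,0,0,0],[0,0,-0.09,0,0,0],[0,0,-0.09,0,0,0]]'
python3 h.py 625 -22 100 -133.5
```

```text
time_s: 17.58
tcp_pos: [0.4503, 0.1851, 0.0067]
eef_rot: [-180.0, -0.1, -133.6]
contact_force: [-0.3, -0.1, -0.2]
gripper_width: 0.0503
gripper_force: 0.0
time_s: 18.08
tcp_pos: [0.4505, 0.1855, 0.0087]
eef_rot: [-180.0, 0.1, -133.6]
contact_force: [-1.1, -0.2, 6.6]
gripper_width: 0.0296
gripper_force: 10.0
time_s: 18.5
tcp_pos: [0.4515, 0.1863, 0.1011]
eef_rot: [-180.0, 0.3, -133.6]
contact_force: [0.8, 0.9, -0.3]
gripper_width: 0.0294
gripper_force: 10.0
t18.5 delta [ 0.0314 -0.2693  0.0011] rz -0.1 rows 6.5 0.0 J6 -89.1 tilt [-179.97    0.34]
```

```bash
python3 drive.py '[[0.003,-0.025,0,0,0,0],[0.007,-0.062,0,0,0,0],[0.012,-0.1,0,0,0,0],[0.016,-0.138,0,0,0,0],[0.02,-0.175,0,0,0,0],[0.025,-0.213,0,0,0,0],[0.029,-0.245,0,0,0,0],[0.031,-0.265,0,0,0,0],[0.031,-0.269,0,0,0,0],[0.031,-0.269,0,0,0,0],[0.031,-0.269,0,0,0,0]]'
python3 h.py 625 -22 10 -133.5
```

```text
time_s: 19.42
tcp_pos: [0.6226, -0.0229, 0.0968]
eef_rot: [179.9, -0.1, -133.6]
contact_force: [-0.9, -0.0, 1.0]
gripper_width: 0.0297
gripper_force: 10.0
t19.4 delta [-0.0023 -0.0011  0.0868] rz -0.1 rows 2.1 0.0 J6 -59.4 tilt [ 1.7993e+02 -8.0000e-02]
```

```bash
python3 drive.py '[[-0.002,-0.001,0.03,0,0,0],[-0.002,-0.001,0.05,0,0,0],[-0.002,-0.001,0.065,0,0,0],[-0.002,-0.001,0.075,0,0,0],[-0.002,-0.001,0.082,0,0,0],[-0.002,-0.001,0.086,0,0,0],[-0.002,-0.001,0.088,0,0,0],[-0.002,-0.001,0.088,0,0,0]]'
python3 drive.py '[[0,0,0,0,0,0],[0,0,0,0,0,0],[0,0,0,0,0,0],[0,0,0,0,0,0]]' 0.08
python3 drive.py '[[0,0,-0.02,0,0,0],[0,0,-0.06,0,0,0],[0,0,-0.1,0,0,0],[0,0,-0.14,0,0,0],[0,0,-0.18,0,0,0],[0,0,-0.21,0,0,0],[0,0,-0.21,0,0,0]]'
python3 h.py 617 -281.7 225 -90
```

```text
time_s: 20.08
tcp_pos: [0.6258, -0.0218, 0.0102]
eef_rot: [-180.0, 0.0, -133.6]
contact_force: [0.2, 0.0, -0.3]
gripper_width: 0.0298
gripper_force: 10.0
time_s: 20.42
tcp_pos: [0.6259, -0.0221, 0.0105]
eef_rot: [-180.0, 0.0, -133.6]
contact_force: [0.1, 0.7, -0.5]
gripper_width: 0.0506
gripper_force: 0.0
time_s: 21.0
tcp_pos: [0.629, -0.0222, 0.2285]
eef_rot: [-179.5, 0.5, -133.5]
contact_force: [0.8, -0.7, 0.2]
gripper_width: 0.08
gripper_force: 0.0
t21.0 delta [ 0.1965 -0.17    0.0035] rz -43.5 rows 6.2 6.1 J6 -59.4 tilt [-179.54    0.52]
```

```bash
python3 drive.py '[[0.02,-0.017,0,0,0,0],[0.05,-0.043,0,0,0,0],[0.08,-0.069,0,0,0,0],[0.11,-0.095,0,0,0,0],[0.14,-0.121,0,0,0,0],[0.17,-0.147,0,0,0,0],[0.19,-0.164,0,0,0,0],[0.1965,-0.17,0,0,0,0],[0.1965,-0.17,0,0,0,0],[0.1965,-0.17,0,0,0,0],[0.1965,-0.17,0,0,0,0]]'
python3 h.py 617 -281.7 125 -133.5
python3 -c "
from h import *
c=r.capture('scene');cv2.imwrite('pics/s2.png',c['frame'][:,:,::-1])"
```

```text
time_s: 21.92
tcp_pos: [0.6134, -0.2808, 0.2199]
eef_rot: [180.0, 0.0, -133.5]
contact_force: [0.2, -0.9, -0.2]
gripper_width: 0.08
gripper_force: 0.0
t21.9 delta [-0.0018 -0.0033  0.0949] rz -0.0 rows 2.3 0.0 J6 -35.5 tilt [1.7999e+02 1.0000e-02]
```

View pics/s2.png

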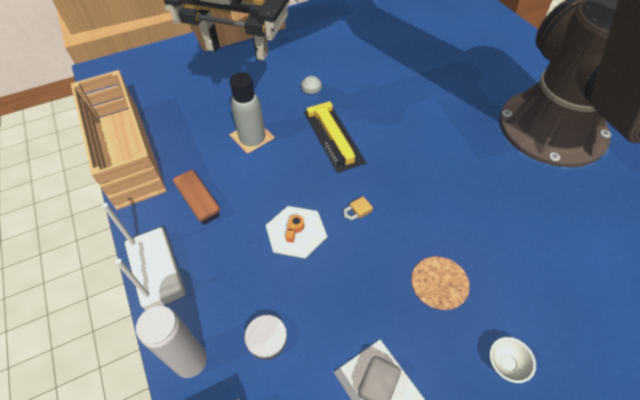

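Scene view: whistle on the hex tile (297,228), brush on the mat (333,135), stone on the note block (378,380), flask (248,110) under the gripper and the coaster free. Grip the cap.

```bash
python3 drive.py '[[-0.002,-0.003,0.02,0,0,0],[-0.002,-0.003,0.045,0,0,0],[-0.002,-0.003,0.07,0,0,0],[-0.002,-0.003,0.085,0,0,0],[-0.002,-0.003,0.094,0,0,0],[-0.002,-0.003,0.095,0,0,0],[-0.002,-0.003,0.095,0,0,0]]'
python3 drive.py '[[0,0,0,0,0,0],[0,0,0,0,0,0],[0,0,0,0,0,0],[0,0,0,0,0,0],[0,0,0,0,0,0],[0,0,0,0,0,0]]' 0 30
python3 drive.py '[[0,0,-0.015,0,0,0],[0,0,-0.035,0,0,0],[0,0,-0.055,0,0,0],[0,0,-0.07,0,0,0],[0,0,-0.075,0,0,0],[0,0,-0.075,0,0,0]]'
python3 h.py 450.6 194 200 -133.5
```

```text
time_s: 22.55
tcp_pos: [0.6173, -0.2816, 0.1253]
eef_rot: [-180.0, -0.0, -133.5]
contact_force: [-0.1, 0.2, 0.9]
gripper_width: 0.0804
gripper_force: 0.0
time_s: 23.05
tcp_pos: [0.617, -0.2824, 0.1252]
eef_rot: [-180.0, 0.0, -133.6]
contact_force: [-0.1, 0.3, 0.4]
gripper_width: 0.0457
gripper_force: 0.0
time_s: 23.55
tcp_pos: [0.6174, -0.2824, 0.201]
eef_rot: [-179.9, 0.1, -133.6]
contact_force: [-0.8, 0.5, -2.2]
gripper_width: 0.0436
gripper_force: 30.0
t23.6 delta [-0.2301  0.4492  0.001 ] rz -0.1 rows 12.1 0.0 J6 -35.4 tilt [-1.7991e+02  7.0000e-02]
```

```bash
python3 drive.py '[[-0.012,0.023,0,0,0,0],[-0.028,0.055,0,0,0,0],[-0.045,0.088,0,0,0,0],[-0.062,0.121,0,0,0,0],[-0.079,0.154,0,0,0,0],[-0.096,0.187,0,0,0,0],[-0.113,0.22,0,0,0,0],[-0.13,0.253,0,0,0,0],[-0.147,0.286,0,0,0,0],[-0.164,0.319,0,0,0,0],[-0.181,0.352,0,0,0,0],[-0.198,0.385,0,0,0,0]]'
python3 drive.py '[[-0.015,0.028,0,0,0,0],[-0.027,0.053,0,0,0,0],[-0.032,0.063,0,0,0,0],[-0.032,0.064,0,0,0,0],[-0.032,0.064,0,0,0,0],[-0.032,0.064,0,0,0,0]]'
python3 h.py 450.6 194 150 -133.5
python3 -c "
from h import *
c=r.capture('scene');cv2.imwrite('pics/s3.png',c['frame'][:,:,::-1])"
```

```text
time_s: 24.55
tcp_pos: [0.4727, 0.1277, 0.1986]
eef_rot: [180.0, -0.1, -133.6]
contact_force: [1.4, 0.5, -2.9]
gripper_width: 0.0436
gripper_force: 30.0
time_s: 25.05
tcp_pos: [0.4499, 0.1931, 0.1992]
eef_rot: [180.0, -0.1, -133.6]
contact_force: [0.6, -0.9, -1.8]
gripper_width: 0.0435
gripper_force: 30.0
t25.1 delta [-0.0012  0.0001  0.0492] rz -0.1 rows 1.2 0.0 J6 -89.9 tilt [ 1.7999e+02 -8.0000e-02]
```

View pics/s3.png

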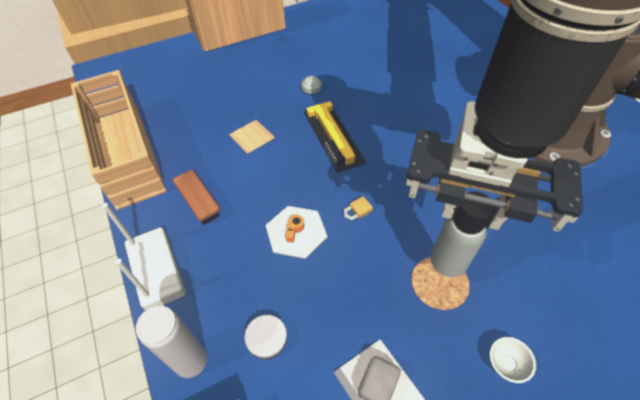

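Flask hangs upright over the coaster (455,250); the pine plate (252,136) is free. Lowering with force checks.

```bash
python3 drive.py '[[-0.001,0,0.02,0,0,0],[-0.001,0,0.04,0,0,0],[-0.001,0,0.052,0,0,0],[-0.001,0,0.056,0,0,0],[-0.001,0,0.056,0,0,0]]' | sed -n '2p;4p'
for i in 1; do python3 drive.py '[[0,0,0.002,0,0,0],[0,0,0.004,0,0,0],[0,0,0.004,0,0,0]]' | sed -n '2p;4p'; done
python3 drive.py '[[0,0,0.002,0,0,0],[0,0,0.004,0,0,0],[0,0,0.004,0,0,0]]' | sed -n '2p;4p'
python3 -c "
from h import *
c=r.capture('scene');P=cloud(c);m=(c['z_map']>0);q=P[m]
d=np.hypot(q[:,0]-.4505,q[:,1]-.194);s=(d<.035)&(q[:,2]>.03);f=c['frame'][m][s];q=q[s]
g=f.mean(1)
for z in range(60,150,5):
  k=(abs(q[:,2]*1000-z)<2.5); print(z,k.sum(),round(g[k].mean()) if k.any() else '',end='; ')"
```

```text
tcp_pos: [0.4506, 0.1932, 0.1429]
contact_force: [-0.0, 0.2, -2.5]
tcp_pos: [0.4512, 0.1946, 0.1403]
contact_force: [-0.8, 0.6, -2.2]
tcp_pos: [0.4507, 0.1945, 0.1358]
contact_force: [-0.2, -0.3, -3.1]
60 58 128; 65 55 134; 70 58 133; 75 55 132; 80 62 127; 85 61 135; 90 58 133; 95 66 132; 100 56 130; 105 68 130; 110 66 132; 115 119 134; 120 131 142; 125 114 152; 130 144 172; 135 52 152; 140 55 80; 145 80 72;
```

```bash
python3 drive.py '[[0,0,0.003,0,0,0],[0,0,0.006,0,0,0],[0,0,0.008,0,0,0],[0,0,0.008,0,0,0],[0,0,0.008,0,0,0]]' | sed -n '2p;4p'
python3 drive.py '[[0,0,0.001,0,0,0],[0,0,0.002,0,0,0],[0,0,0.002,0,0,0]]' | sed -n '2p;4p'
```

```text
tcp_pos: [0.4508, 0.1945, 0.1277]
contact_force: [0.1, 0.2, -2.2]
tcp_pos: [0.4508, 0.1946, 0.1258]
contact_force: [-0.4, 0.9, -2.1]
```

```bash
python3 drive.py '[[0,0,0.001,0,0,0],[0,0,0.001,0,0,0],[0,0,0.001,0,0,0]]' | sed -n '2p;4p'
python3 drive.py '[[0,0,0.001,0,0,0],[0,0,0.001,0,0,0],[0,0,0.001,0,0,0]]' | sed -n '2p;4p'
python3 -c "
from h import *
c=dict(np.load('pics/top0.npz'));c=r.capture('scene');P=cloud(c);f=c['frame'].astype(int);m=(c['z_map']>0)&(P[...,2]<.012)&(f[...,0]>f[...,2]+50);m[115:]=m[115:]&True
mm=np.zeros_like(m);mm[112:160,222:282]=m[112:160,222:282]
print(mm.sum(),cv2.minAreaRect((P[mm][:,:2]*1000).astype(np.float32)),P[mm].mean(0))"
```

```text
tcp_pos: [0.4512, 0.1947, 0.1255]
contact_force: [-0.3, -0.8, 4.4]
tcp_pos: [0.4517, 0.195, 0.1254]
contact_force: [-2.4, -0.9, 11.2]
756 ((617.3047485351562, -285.4637451171875), (74.73052978515625, 74.46784210205078), 12.572640419006348) [ 0.61834915 -0.28405356  0.00632494]
```

```bash
python3 drive.py '[[0,0,-0.001,0,0,0],[0,0,-0.001,0,0,0]]' | sed -n '4p'
python3 drive.py '[[0,0,0,0,0,0],[0,0,0,0,0,0],[0,0,0,0,0,0],[0,0,0,0,0,0],[0,0,0,0,0,0]]' 0.08
python3 drive.py '[[0,0,-0.015,0,0,0],[0,0,-0.04,0,0,0],[0,0,-0.07,0,0,0],[0,0,-0.09,0,0,0],[0,0,-0.09,0,0,0]]'
python3 h.py 625.5 -22 215 -133.5
```

```text
contact_force: [0.2, -0.0, 3.4]
time_s: 27.87
tcp_pos: [0.4508, 0.1945, 0.1247]
eef_rot: [180.0, -0.0, -133.6]
contact_force: [-0.5, -0.2, 0.1]
gripper_width: 0.0714
gripper_force: 0.0
time_s: 28.28
tcp_pos: [0.4529, 0.1959, 0.2194]
eef_rot: [-179.9, 0.4, -133.5]
contact_force: [0.2, 1.3, 0.7]
gripper_width: 0.0803
gripper_force: 0.0
t28.3 delta [ 0.0391 -0.2752  0.0044] rz -0.0 rows 6.7 0.0 J6 -89.9 tilt [-179.92    0.39]
```

```bash
python3 drive.py '[[0.004,-0.025,0,0,0,0],[0.009,-0.063,0,0,0,0],[0.014,-0.101,0,0,0,0],[0.02,-0.139,0,0,0,0],[0.025,-0.177,0,0,0,0],[0.031,-0.215,0,0,0,0],[0.036,-0.25,0,0,0,0],[0.039,-0.27,0.02,0,0,0],[0.039,-0.275,0.05,0,0,0],[0.039,-0.275,0.07,0,0,0],[0.039,-0.275,0.08,0,0,0],[0.039,-0.275,0.08,0,0,0]]' 0.05
python3 -c "
from h import *
c=r.capture('scene');P=cloud(c);m=(c['z_map']>0)&(P[...,2]>.016)&(P[...,2]<.03)&(np.hypot(P[...,0]-.632,P[...,1]+.015)<.045)
print(cv2.minAreaRect((P[m][:,:2]*1000).astype(np.float32)))
c=r.capture('wrist');cv2.imwrite('pics/w4.png',c['frame'][:,:,::-1])"
python3 h.py 625.5 -22 8.5 -133.5
```

```text
time_s: 29.28
tcp_pos: [0.6214, -0.0237, 0.1318]
eef_rot: [179.8, -0.2, -133.6]
contact_force: [0.1, 0.2, -0.6]
gripper_width: 0.0503
gripper_force: 0.0
((635.4900512695312, -10.57004165649414), (51.36103057861328, 28.319690704345703), 51.09575653076172)
t29.4 delta [-0.0021 -0.0008  0.127 ] rz -0.0 rows 3.0 0.0 J6 -59.4 tilt [-1.7997e+02 -1.0000e-02]
```

View pics/w4.png

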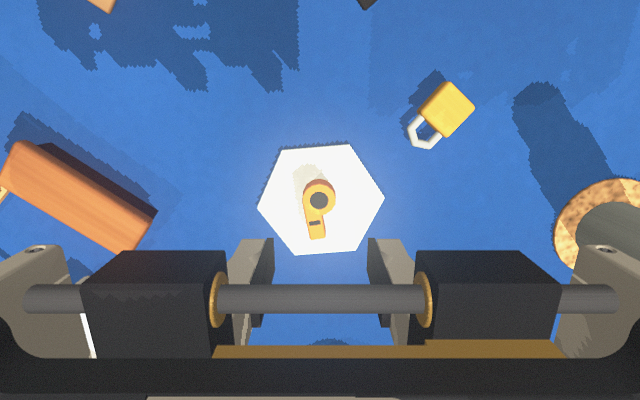

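The whistle is again centred between the fingers (barrel at 319,200). Grip it and carry it to the pine plate.

```bash
python3 drive.py '[[-0.002,-0.001,0.04,0,0,0],[-0.002,-0.001,0.07,0,0,0],[-0.002,-0.001,0.095,0,0,0],[-0.002,-0.001,0.115,0,0,0],[-0.002,-0.001,0.124,0,0,0],[-0.002,-0.001,0.126,0,0,0],[-0.002,-0.001,0.126,0,0,0]]'
python3 drive.py '[[0,0,0,0,0,0],[0,0,0,0,0,0],[0,0,0,0,0,0],[0,0,0,0,0,0],[0,0,0,0,0,0],[0,0,0,0,0,0]]' 0 10
python3 drive.py '[[0,0,-0.02,0,0,0],[0,0,-0.05,0,0,0],[0,0,-0.08,0,0,0],[0,0,-0.09,0,0,0],[0,0,-0.09,0,0,0]]'
python3 h.py 609 -295 100 -133.5
```

```text
time_s: 29.97
tcp_pos: [0.6262, -0.022, 0.01]
eef_rot: [-179.9, 0.1, -133.5]
contact_force: [0.6, -0.2, 0.2]
gripper_width: 0.0503
gripper_force: 0.0
time_s: 30.47
tcp_pos: [0.6259, -0.0224, 0.01]
eef_rot: [-179.9, 0.1, -133.6]
contact_force: [-1.5, 1.4, 6.3]
gripper_width: 0.0296
gripper_force: 10.0
time_s: 30.88
tcp_pos: [0.6274, -0.0222, 0.1027]
eef_rot: [-179.8, 0.3, -133.6]
contact_force: [0.6, 0.3, -1.0]
gripper_width: 0.0294
gripper_force: 10.0
t30.9 delta [ 0.2104 -0.1747  0.0027] rz -0.1 rows 6.6 0.0 J6 -59.4 tilt [-179.79    0.28]
```

```bash
python3 drive.py '[[0.018,-0.015,0,0,0,0],[0.047,-0.039,0,0,0,0],[0.076,-0.063,0,0,0,0],[0.105,-0.087,0,0,0,0],[0.134,-0.111,0,0,0,0],[0.163,-0.135,0,0,0,0],[0.19,-0.158,0,0,0,0],[0.205,-0.17,0,0,0,0],[0.21,-0.175,0,0,0,0],[0.21,-0.175,0,0,0,0],[0.21,-0.175,0,0,0,0]]'
python3 h.py 609 -295 10.5 -133.5
```

```text
time_s: 31.8
tcp_pos: [0.6068, -0.2949, 0.098]
eef_rot: [179.9, -0.0, -133.6]
contact_force: [0.3, 0.3, -0.4]
gripper_width: 0.0295
gripper_force: 10.0
t31.8 delta [-0.0014 -0.0016  0.0875] rz -0.1 rows 2.1 0.0 J6 -34.2 tilt [ 1.7993e+02 -2.0000e-02]
```

Place, then move clear of the view for a check.

```bash
python3 drive.py '[[-0.001,-0.002,0.03,0,0,0],[-0.001,-0.002,0.05,0,0,0],[-0.001,-0.002,0.065,0,0,0],[-0.001,-0.002,0.075,0,0,0],[-0.001,-0.002,0.082,0,0,0],[-0.001,-0.002,0.086,0,0,0],[-0.001,-0.002,0.0875,0,0,0],[-0.001,-0.002,0.0875,0,0,0]]'
python3 drive.py '[[0,0,0,0,0,0],[0,0,0,0,0,0],[0,0,0,0,0,0],[0,0,0,0,0,0]]' 0.08
python3 drive.py '[[0,0,-0.02,0,0,0],[0,0,-0.06,0,0,0],[0,0,-0.1,0,0,0],[0,0,-0.14,0,0,0],[0,0,-0.18,0,0,0],[0,0,-0.21,0,0,0],[0,0,-0.21,0,0,0]]'
python3 h.py 217 -639 227 -161.3
```

```text
time_s: 32.47
tcp_pos: [0.6099, -0.2957, 0.0118]
eef_rot: [-180.0, 0.0, -133.5]
contact_force: [0.1, 0.5, -0.2]
gripper_width: 0.0292
gripper_force: 10.0
time_s: 32.8
tcp_pos: [0.6097, -0.296, 0.012]
eef_rot: [-180.0, 0.0, -133.6]
contact_force: [0.2, -0.2, 0.8]
gripper_width: 0.0505
gripper_force: 0.0
time_s: 33.38
tcp_pos: [0.6125, -0.2975, 0.2305]
eef_rot: [-179.3, 0.3, -133.5]
contact_force: [0.6, -0.2, 1.1]
gripper_width: 0.0796
gripper_force: 0.0
t33.4 delta [0.52   0.0514 0.0035] rz 27.8 rows 12.5 3.9 J6 -34.1 tilt [-179.34    0.28]
```

```bash
python3 drive.py '[[0.03,0.003,0,0,0,3],[0.07,0.007,0,0,0,7],[0.11,0.011,0,0,0,10],[0.15,0.015,0,0,0,14],[0.19,0.019,0,0,0,17],[0.23,0.023,0,0,0,21],[0.27,0.027,0,0,0,24],[0.31,0.031,0,0,0,27],[0.35,0.035,0,0,0,27.8],[0.39,0.039,0,0,0,27.8],[0.43,0.043,0,0,0,27.8],[0.46,0.046,0,0,0,27.8]]'
python3 drive.py '[[0.02,-0.015,0,0,0,0],[0.04,-0.03,0,0,0,0],[0.05,-0.03,0,0,0,0],[0.05,-0.03,0,0,0,0]]'
python3 - <<'E'
from h import *
c=r.capture('top');cv2.imwrite('pics/t5.png',c['frame'][:,:,::-1]);P=cloud(c);z=np.where(c["z_map"]>0,P[...,2],-1)
def rep(n,x,y,R,lo,hi,m=True):
    k=(z>lo)&(z<hi)&(np.hypot(P[...,0]-x,P[...,1]-y)<R)&m; q=(P[k][:,:2]*1000).astype(np.float32)
    print(n,[np.round(a,1) for a in cv2.minAreaRect(q)],"circ",np.round(cv2.minEnclosingCircle(q)[0],1),"ztop",P[k][:,2].max().round(4))
rep("whistle",.617,-.286,.05,.014,.04); rep("stone",.633,.292,.06,.02,.06); rep("brush",.454,-.203,.11,.014,.04)
rep("cap",.4505,.194,.05,.15,.18); rep("padlock",.507,-.0025,.06,.01,.03)
f=c['frame'].astype(int); rep("pine",.617,-.286,.06,-.002,.012,f[...,0]>f[...,2]+25)
rep("coaster",.4505,.194,.06,-.002,.012,f[...,0]>f[...,2]+25)
E
```

```text
time_s: 34.38
tcp_pos: [0.2564, -0.599, 0.2217]
eef_rot: [-180.0, -0.0, -161.4]
contact_force: [1.0, -1.4, -0.6]
gripper_width: 0.0801
gripper_force: 0.0
time_s: 34.72
tcp_pos: [0.219, -0.6427, 0.2209]
eef_rot: [179.9, -0.0, -161.5]
contact_force: [0.6, -0.1, -0.2]
gripper_width: 0.0803
gripper_force: 0.0
whistle [array([ 620.7, -289.2]), array([52.6, 28.9]), np.float64(31.7)] circ [ 619.4 -287. ] ztop 0.0284
stone [array([633.3, 290.1]), array([63.4, 48.9]), np.float64(35.0)] circ [633.  289.6] ztop 0.0459
brush [array([ 457. , -203.7]), array([180.7,  59. ]), np.float64(84.5)] circ [ 459.4 -204.6] ztop 0.0312
cap [array([451.7, 193.5]), array([43.2, 41.1]), np.float64(89.9)] circ [452.3 193.4] ztop 0.1668
padlock [array([507.3,  -2.4]), array([53.9, 33.7]), np.float64(6.3)] circ [505.9  -2.2] ztop 0.0218
pine [array([ 617.3, -288.2]), array([73. , 74.9]), np.float64(13.1)] circ [ 618.8 -288.9] ztop 0.0117
coaster [array([450., 189.]), array([88.6, 97.7]), np.float64(86.0)] circ [450.5 194.4] ztop 0.0105
```

View pics/t5.png

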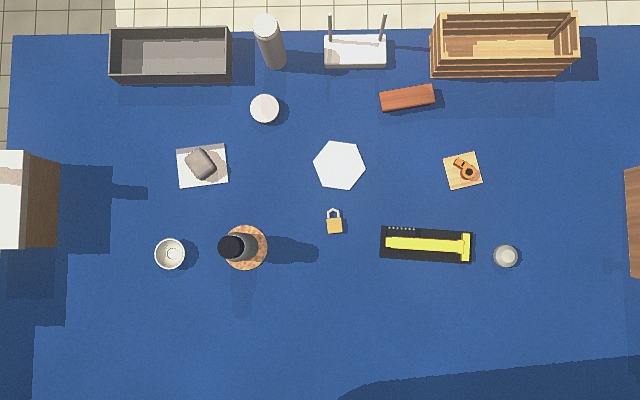

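The top view shows everything in place: flask (245,247) on the coaster, brush (427,245) along the mat, stone (201,163) on the note block, whistle (466,169) on the pine plate. The hex tile is empty and the padlock has not moved. All offsets measure under about 5 mm.

```bash
python3 -c "
from plant import r
print(r.close_job())"
```

```text
the job is handed in; nothing more can be done
None
```

The job is handed in: in the last top view all four things are on their own places, each within about 5 mm of centre, with the six-sided tile empty and the padlock unmoved; the verdict itself was not shown.

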